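# Screw a notebook press down with a tommy bar

### The job

Press the notebook: with the tommy bar in the holes of the press's collar, screw the platen down (clockwise seen from above), moving the bar on to the next hole when a pillar nut stops its swing, until the platen bears firmly on the notebook and turning takes about one and a half times the effort it took while the screw ran free. Stop well short of twice that effort, or the notebook is crushed. Then take the bar out and lay it back in its wooden rest, leaving the other things alone.

Things in the scene. Friction and masses are not known exactly. Their poses are not given: they have to be found in the camera images.
- press: Small grey four-pillar press, fixed. Origin: centre of its foot on the table; x away from its front, z up along the screw (top at most 152 mm). Foot 136 x 140 mm, crosshead 104 x 136 mm, top at 92 mm. Four round pillar nuts, 16 mm across, tops at 119 mm, at x = +-38, y = +-54 mm: a bar in the collar can swing about 41 degrees either side of straight out of the front.
- collar_mid (a point): Centre of the steel collar on top of the press, on the screw's axis, 107 mm above the table, level with the holes. Collar 72 mm across, 93 to 121 mm above the table. Six level radial holes 12 x 12 mm, 60 degrees apart; x points outward along one. Usable from 36 to 10 mm from the axis (solid screw there). At first that hole is 18 to 35 degrees right of the press's front, seen from the front.
- collar: The collar as a body, origin 14 mm below collar_mid. It turns without rising; clockwise from above (yaw decreasing) lowers the platen 5 mm per radian. Running free it takes a steady 0.3 to 0.4 N m about its axis (force times radius, plus the moment the hand itself gives the bar); each 10 N on the notebook adds 0.05 N m. It stays where it is left. The bar's rod has 2 mm of play in a hole, so the collar lags the bar by 0.05 to 0.15 rad.
- platen: Steel pressing plate, 94 x 84 x 10 mm, level, lowered by the screw through stiff springs (about 300 N per radian of the collar once it has met the notebook). Origin: centre of its underside. It starts about 7 to 9 mm above the notebook.
- book: The red spiral notebook, 80 x 108 mm, cover 8 mm thick (the wire coil at one end is 12 mm but clear of the platen), lying flat on the foot of the press under the platen. Origin: centre of its underside, 14 mm above the table. It is not to be handled.
- bar: Tommy bar, loose: square wooden handle 16 x 16 x 90 mm, then a steel rod 10 mm thick with a rounded end; 155 mm, about 120 g. Origin: on its axis in the handle, 50 mm from the outer and 40 mm from the inner end of the handle: grip it here from above. x runs along the bar to the rod's end, 103 mm off. Starts in its rest, axis 34 mm above the table.
- bar_tip (a point): The rounded end of the bar's rod.
- bar_rest: Pale wooden rest, fixed: board 160 x 64 x 8 mm with two notched blocks 12 mm thick, up to 42 mm high. Origin: on the table under the place of the bar's origin; x along the bar to the rod's end. Block at x = -43 mm for the handle (notch 20 mm wide, flared, floor 26 mm above the table), block at x = +75 mm for the rod (notch 14 mm, flared, floor 29 mm).
- rest_mid (a point): Where the bar's origin lies when the bar is in its rest: 34 mm above the table, x axis along the bar.
- cup: Bystander: small open pale blue-grey mixing cup, 41 mm across, 28 mm high. Origin: centre of its underside.
- jar: Bystander: small jar with a white lid, 40 mm across, 36 mm high. Origin: centre of its underside.
- spool: Bystander: small white spool with a dark knob on top, 37 mm across, 26 mm high. Origin: centre of its underside.

How it is judged:
By the outcome, as a careful person would: the job done as asked, in the order asked, and still so for the second after the job is handed in, with the robot touching nothing.
It also fails if it takes over 72 s, if anything falls off the work surface, if the arm or the gripper's body presses on something with over 40 N, if the wrist force passes 120 N, or if a joint passes its speed limit or range.

### The arm

A 7-joint arm with a two-finger parallel gripper is mounted at the origin on a cart in front of the work surface, level with it; the furniture and walls round the work are solid. World frame = base frame: x ahead of the robot, y to its left, z up, the work surface at z = 0. Lengths are in m, angles in rad, forces in N, time in s.
With the tool pointing down it reaches from about 0.425 to 0.95 m from the base axis. Payload 16.7 kg.
Tool frame: the origin (TCP) lies between the finger pads; the fingertips stand manip.finger_overhang ahead of it and the grasp point (between the pads) lies 2 mm behind it (manip.finger_overhang is the distance from the TCP to the fingertips, in m); z points along the fingers, y is the line along which they close (so a half turn about z gives the same grasp; the last joint's range is limited). The gripper opens to 94 mm and grips with 3 to 60 N. Pads are 16 mm wide; open, the fingers measure 119 mm over their backs; the gripper's body (75 mm by 177 mm) begins 78 mm behind the grasp point.
Start: joints at [-1.377, 0.426, 0.074, 1.606, -0.034, 1.111, -0.067], TCP at [0.227, 0.636, 0.222] pointing down, gripper open.
Joint ranges: [-2.85, 2.85], [-0.5, 2.14], [-1.23, 1.37], [0.21, 2.46], [-1.02, 4.16], [0.16, 2.05], [-2.73, 2.73]. Speed limits (rad/s): [1.89, 1.89, 2.39, 2.39, 3.01, 3.01, 3.01].

### API

Orientations are given as a rotation vector (axis times angle).
In Python, from station import manip, viewer, finder gives the robot as it stands. The module is installed in compiled form; this text tells all that it offers.
- The arm moves only by the tool move_arm, never from a script. Its argument "plan" is a list of rows, each a list of 3 entries, a list of its own where there are three numbers: the turn, a rotation vector about the world's x, y, z in degrees, then the shift along the world's x, y, z in m, then the finger opening in m, from 0 to 0.094. A call has 1 to 12 rows; each row shifts and turns the commanded pose from where the row before left it; what a row does not reach is not made up. A row lasts 1/10 s, in which the tool goes at most 50 mm and 8.59 degrees, less where a joint would pass 70% of its speed; a pose out of reach is approached as far as the arm can. A call is refused whole if a number of a shift passes 0.05 or a number of a turn 8.59, either way. A call with a gripper value outside its range is refused whole. The fingers move at their own pace and stop on an object; "newtons" is the grip in N (left out, the last holds). Time passes only in rows, so rows that do not move let the fingers close. It gives the time, the measured TCP pose, the force, the opening and the grip force at its end, in the units of the state.
- manip.sense(): the state, without advancing time (a new reading comes with each control period).
- viewer.snapshot(name): name is "side" or "top"; returns (picture, depth): 400x640x3 uint8, red, green, blue; 400x640 float32, m along the optical axis (not along the pixel's ray), 0 where there is no reading.
- viewer.camera_info(name): a dict with "fov_y" (degrees; the focal length in pixels is half the picture's height over the tangent of half this angle, whatever the lens; pixels are square), "cx", "cy" (the principal point, pixels), "position" and "orientation" of the camera in the world. Camera axes: x right, y up, looking along -z (the intrinsics and any distortion apply to the point x, -y, -z); pixel columns grow to the right and rows downward; lengths in m; the calibration is good to about 2 mm. A picture is of the moment at which its call begins. camera_info takes no time and is no camera call.
- manip.sign_off(): hands the job in; it is judged then, once.
Trained networks look in the newest picture that a camera, given by its name, has taken for a name from the list of things; names that differ only in an ending like _2 or _b are one class to them, and where a whole thing is asked for, a point or a joint stands for the part that bears it (a point fixed in the world has none). Each returns a list of dicts, best first, with "conf" (0 to 1); they miss things now and then, are a little off and sometimes report something else, mostly with a low value. They report only what shows in the picture. A call takes as long as a camera call.
- finder.find_in(camera, thing): "bbox" ([left, top, right, bottom] in pixels, round what is visible of it).
- finder.cut_out(camera, thing): "pixels" (400x640 bool, what is visible of it) and "bbox" ([left, top, right, bottom] in pixels, round what is visible of it).
- finder.mark_of(camera, thing): "centre" ([column, row] in pixels: a listed point, or the origin of a listed thing).
The state is a dict: "time": time; "joints": joint angles; "qd": joint speeds; "tau": joint torques, N m; "eef_pos": TCP position; "tool_rot": TCP orientation; "force": force on the tool from outside, world axes, zero at the start; "moment": the same for the moment, N m; "gripper_width": finger opening in m; "gripper_force": force on a finger pad.
Only numpy, scipy, OpenCV 4.12 (cv2) and the standard library are available. Lean on these libraries where they do the work, as an engineer would, in place of code of your own. Each camera call takes 0.05 s, during which the arm holds its last target. There are 200 camera calls.

## Working session

There is one attempt and no reset: what is moved stays moved. The work goes in short steps, Python scripts to look and compute and a tool call to move; the robot and the scene stay as the last step left them, time stands still between calls to the robot, and variables do not carry over. Pictures are saved under pics/ and viewed, at most 10 in all, crops included, and the job is handed in when it is done.

Besides the shell and the picture viewer there is one more tool, called after "Emit:" by a JSON object that holds its "fn" and its "kwargs". move_arm: Moves the arm, as the interface text tells. Its arguments: {"type":"object","properties":{"plan":{"type":"array"},"newtons":{"type":"number"}},"required":["plan"]}

```bash
mkdir -p pics
cat > h.py <<'E'
from station import manip, viewer, finder
import numpy as np, cv2
from scipy.spatial.transform import Rotation as R
def ray(cam,px):
    c=viewer.camera_info(cam); f=200/np.tan(np.radians(c["fov_y"])/2)
    K=np.array([[f,0,c["cx"]],[0,f,c["cy"]],[0,0,1.]])
    d=np.array(c.get("distortion",[0,0,0,0,0.]),float)
    p=cv2.undistortPoints(np.array([[px]],float),K,d)[0,0]
    v=np.array([p[0],-p[1],-1.]);o=c["orientation"]
    Rm=R.from_rotvec(o) if np.size(o)==3 else (R.from_matrix(o) if np.size(o)==9 else R.from_quat(o))
    return np.array(c["position"]),Rm.apply(v)
def at_z(cam,px,z):
    o,d=ray(cam,px); return o+d*(z-o[2])/d[2]
def at_d(cam,px,dep):
    o,d=ray(cam,px); return o+d*dep
E
python3 - <<'E'
from h import *
for c in ("top","side"):
    im,d=viewer.snapshot(c); cv2.imwrite(f"pics/{c}0.png",im[:,:,::-1]); np.save(f"pics/{c}0.npy",d)
    print(c,viewer.camera_info(c))
    for t,z in (("press",0),("collar_mid",.107),("collar",.093),("bar",.034),("bar_tip",.034),("bar_rest",0),("rest_mid",.034),("book",.014),("platen",None),("cup",0),("jar",0),("spool",0)):
        try: r=finder.mark_of(c,t)[:2]
        except Exception as e: print(t,e); continue
        print(t,[(round(q["conf"],2),np.round(q["centre"]).tolist(),np.round(at_z(c,q["centre"],z),4).tolist() if z is not None else '') for q in r])
s=manip.sense(); print(s, manip.finger_overhang)
E
```

```text
top {'fov_y': 53.35628614485092, 'cx': 321.44354865423014, 'cy': 200.14982729604705, 'position': array([0.31123143, 0.00373254, 1.11287841]), 'orientation': array([ 0.17839682, -0.15197398, -1.4316922 ])}
press []
collar_mid [(0.75, [366.0, 163.0], [0.6445, -0.0679, 0.107]), (0.42, [362.0, 175.0], [0.6094, -0.062, 0.107])]
collar [(0.7, [369.0, 166.0], [0.6399, -0.0779, 0.093])]
bar [(0.8, [244.0, 205.0], [0.5013, 0.2497, 0.034])]
bar_tip [(0.75, [254.0, 168.0], [0.6117, 0.238, 0.034]), (0.39, [243.0, 210.0], [0.488, 0.2491, 0.034])]
bar_rest [(0.59, [247.0, 208.0], [0.5013, 0.2477, 0.0])]
rest_mid [(0.58, [242.0, 203.0], [0.5057, 0.255, 0.034])]
book [(0.65, [362.0, 176.0], [0.6352, -0.0683, 0.014])]
platen [(0.28, [280.0, 172.0], '')]
cup [(0.73, [278.0, 169.0], [0.6268, 0.1781, 0.0])]
jar [(0.47, [416.0, 181.0], [0.644, -0.2239, 0.0])]
spool [(0.54, [393.0, 260.0], [0.408, -0.1789, 0.0])]
side {'fov_y': 51.02917688668239, 'cx': 317.1303094957523, 'cy': 192.98033943777932, 'position': array([ 0.16575718, -0.58105006,  0.58024871]), 'orientation': array([ 0.92948571, -0.27019206, -0
[... 731 characters left out ...]
.0])]
{'time': 1.3, 'joints': array([-1.37746839,  0.42605548,  0.0739    ,  1.6059906 , -0.03411233,
        1.1107455 , -0.06708725]), 'qd': array([ 0.0008545 , -0.00163836, -0.00027579, -0.00119701,  0.00082637,
       -0.00034473, -0.00029767]), 'tau': array([-3.41486921e-04, -9.35517168e+01,  3.66264246e+00, -4.54565048e+01,
       -4.89696313e-02,  1.31110288e-02,  1.36569719e-05]), 'eef_pos': array([0.22691119, 0.63570657, 0.22250066]), 'tool_rot': array([-5.35950478e-01, -3.09549791e+00, -1.00692587e-04]), 'force': array([-0.65717426,  0.47663549, -0.34902959]), 'moment': array([-0.01021454,  0.02645951, -0.055885  ]), 'gripper_force': 0.0, 'gripper_width': 0.09424204049910667} 0.017
```

Run:
```python
import cv2
t=cv2.imread("pics/top0.png"); cv2.imwrite("pics/t1.png",cv2.resize(t[100:280,220:460],None,fx=3.3,fy=3.3,interpolation=cv2.INTER_CUBIC))
t=cv2.imread("pics/side0.png"); cv2.imwrite("pics/s1.png",cv2.resize(t[130:310,230:470],None,fx=3.3,fy=3.3,interpolation=cv2.INTER_CUBIC))
```

```text
(no output)
```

View pics/t1.png

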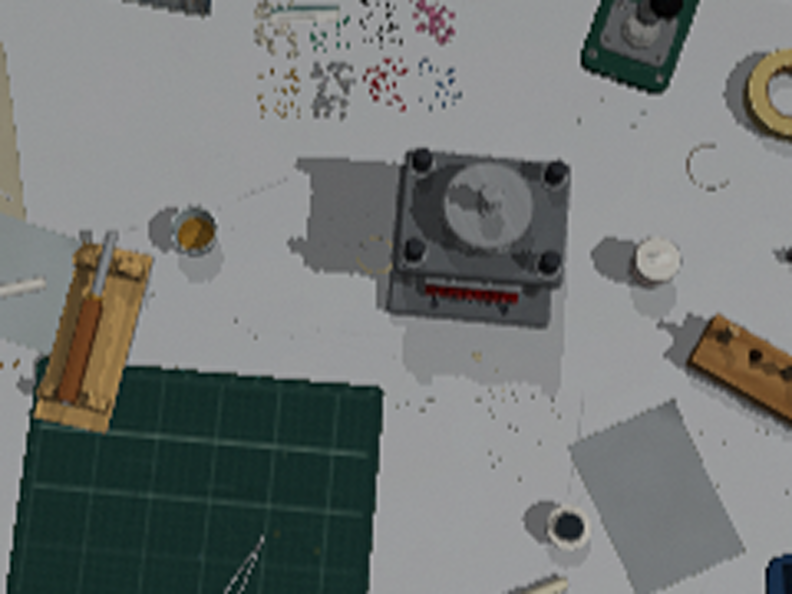

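View pics/s1.png

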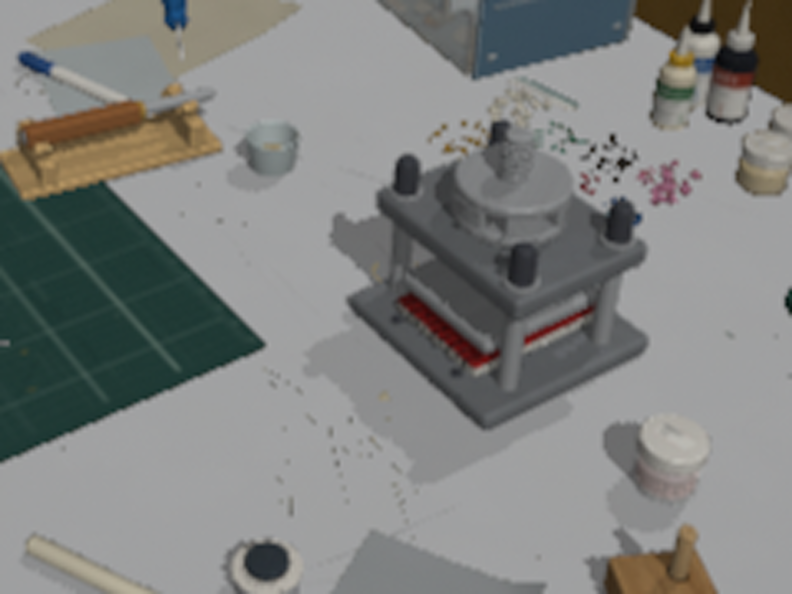

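```bash
cat >> h.py <<'E'
def cloud(cam,d):
    v,u=np.mgrid[0:400,0:640]; c=viewer.camera_info(cam); f=200/np.tan(np.radians(c["fov_y"])/2)
    v3=np.stack([(u-c["cx"])/f,-(v-c["cy"])/f,-np.ones_like(u,float)],-1)*d[...,None]
    return v3@R.from_rotvec(c["orientation"]).as_matrix().T+c["position"]
E
python3 - <<'E'
from h import *
from scipy.optimize import least_squares
for c in ("top","side"):
    d=np.load(f"pics/{c}0.npy"); P=cloud(c,d); ok=d>0
    x,y,z=P[...,0],P[...,1],P[...,2]
    tab=ok&(abs(x-.55)<.15)&(abs(y-.05)<.05); print(c,"table z",np.median(z[tab]))
    near=ok&(np.hypot(x-.64,y+.067)<.12)
    print(np.histogram(z[near],bins=np.arange(-.005,.16,.005)))
    m=near&(abs(z-.092)<.006); q=P[m][:,:2].astype(np.float32)
    print("crosshead",np.round(q.min(0),4),np.round(q.max(0),4),cv2.minAreaRect(q*1000),len(q))
    m=near&(abs(z-.121)<.005)&(np.hypot(x-.64,y+.067)<.045); q=P[m][:,:2].astype(np.float32)
    print("collar top",cv2.minEnclosingCircle(q*1000),len(q),q.mean(0))
    m=near&(z>.103)&(np.hypot(x-.64,y+.067)>.047)
    n,lab,st,ce=cv2.connectedComponentsWithStats(m.astype(np.uint8))
    for i in range(1,n):
        if st[i,4]>5: print("nut",np.round(P[lab==i].mean(0),4),st[i,4],P[lab==i][:,2].max())
    r=np.hypot(x-.5,y-.24)
    m=ok&(r<.13)&(z>.022)&(z<.06); print("bar pts",m.sum())
    for t in("bar","bar_rest"):
        k=finder.cut_out(c,t)
        if k:
            pm=k[0]["pixels"]&ok; q=P[pm]; print(t,k[0]["conf"],k[0]["bbox"],len(q),np.percentile(q[:,2],[5,50,95]))
            if t=="bar": q=q[q[:,2]>.028]
            else: q=q[abs(q[:,2]-.008)<.006]
            q=q[:,:2].astype(np.float32)*1000; print(cv2.minAreaRect(q),cv2.fitLine(q,cv2.DIST_HUBER,0,.01,.01).ravel(),q.mean(0))
t=cv2.imread("pics/side0.png"); cv2.imwrite("pics/s2.png",cv2.resize(t[160:225,340:435],None,fx=8,fy=8,interpolation=cv2.INTER_CUBIC))
E
```

```text
top table z 0.0004792895516543272
(array([1425, 1118,   64,  284,  129,   69,   17,    9,   48,   32,    3,
          1,    0,    0,    0,    0,    7,   26,  227,  809,  100,   30,
         26,   55,  236,  340,    7,    5,    4,    8,   18,   18]), array([-0.005,  0.   ,  0.005,  0.01 ,  0.015,  0.02 ,  0.025,  0.03 ,
        0.035,  0.04 ,  0.045,  0.05 ,  0.055,  0.06 ,  0.065,  0.07 ,
        0.075,  0.08 ,  0.085,  0.09 ,  0.095,  0.1  ,  0.105,  0.11 ,
        0.115,  0.12 ,  0.125,  0.13 ,  0.135,  0.14 ,  0.145,  0.15 ,
        0.155]))
crosshead [ 0.5878 -0.1384] [ 0.6952 -0.0007] ((641.9324340820312, -69.62818908691406), (104.68405151367188, 135.86642456054688), 1.702897548675537) 1118
collar top ((642.5370483398438, -69.15768432617188), 36.56240463256836) 508 [ 0.6403519  -0.06943426]
nut [ 0.6758 -0.0146  0.114 ] 34 0.12052173679052813
nut [ 0.6798 -0.1216  0.1141] 34 0.12224952109450904
nut [ 0.6004 -0.0172  0.1147] 31 0.12041714084057464
nut [ 0.6038 -0.1241  0.1152] 31 0.12281724189988741
bar pts 457
bar 0.66 [240.8, 169.2, 255.5, 225.3] 303 [0.01198652 0.03979467 0.04
[... 1322 characters left out ...]

nut [ 0.6012 -0.0176  0.1125] 68 0.12007907045260152
nut [ 0.6802 -0.1222  0.1125] 74 0.11954794626281184
nut [ 0.6042 -0.1255  0.1128] 74 0.12122512645251027
bar pts 535
bar 0.92 [235.5, 157.7, 295.5, 173.1] 348 [0.03081756 0.03929977 0.04381924]
((527.197021484375, 249.26490783691406), (25.503692626953125, 146.98985290527344), 89.40496826171875) [ 9.9776602e-01 -6.6805355e-02  5.1472357e+02  2.4430640e+02] [513.03973 245.5703 ]
bar_rest 0.93 [231.5, 155.4, 298.3, 187.1] 931 [0.00551723 0.00923638 0.03158824]
((521.4198608398438, 246.1829376220703), (65.68683624267578, 163.5243682861328), 84.57819366455078) [ 9.9413323e-01 -1.0816228e-01  5.1426624e+02  2.3830080e+02] [514.013   239.98448]
```

View pics/s2.png

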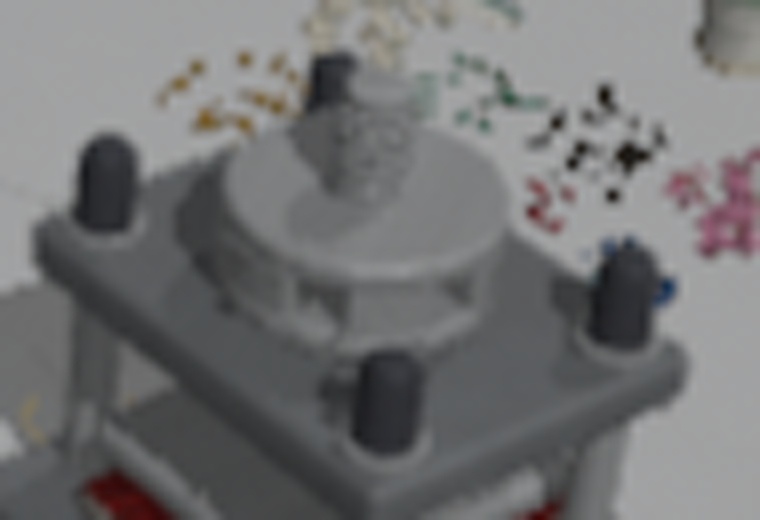

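Run:
```python
from h import *
C=np.array([.642,-.0685])
def cyl(px):
    o,d=ray("side",px); a=d[:2]@d[:2]; b=(o[:2]-C)@d[:2]; c=(o[:2]-C)@(o[:2]-C)-.036**2
    t=(-b-np.sqrt(b*b-a*c))/a; p=o+t*d; q=p[:2]-C
    return np.degrees(np.arctan2(q[1],q[0]))%360-181.9, p[2]
for n,(u,v) in dict(L1=(295,300),C=(318,303),R1=(347,308),lowC=(320,325),h2L=(440,288),h2C=(462,285),h2R=(474,283),h3=(235,275)).items():
    print(n,np.round(cyl((340+u/8,160+v/8)),3))
d=np.load("pics/side0.npy"); P=cloud("side",d); q=P[...,:2]-C; r=np.hypot(q[...,0],q[...,1]); z=P[...,2]
m=(z>.100)&(z<.115)&(r<.045)
a=(np.degrees(np.arctan2(q[...,1],q[...,0]))%360-181.9)[m]; rr=r[m]
for lo in range(-30,150,5):
    s=(a>=lo)&(a<lo+5)
    if s.sum(): print(lo,s.sum(),np.round(np.percentile(rr[s],[0,25,50,75])*1000,1))
```

```text
L1 [24.14   0.109]
C [33.356  0.11 ]
R1 [44.54  0.11]
lowC [35.115  0.103]
h2L [80.568  0.114]
h2C [91.513  0.113]
h2R [98.632  0.111]
h3 [-6.605  0.106]
-25 1 [33.9 33.9 33.9 33.9]
-20 3 [33.2 33.8 34.4 34.6]
-15 5 [33.4 33.5 34.8 34.9]
-10 5 [34.4 34.9 35.  35.2]
-5 8 [32.2 33.3 33.7 34. ]
0 6 [31.3 33.1 33.6 35.1]
5 8 [32.6 33.2 34.1 34.7]
10 7 [18.5 33.2 33.8 34. ]
15 21 [17.1 28.8 32.7 34.1]
20 9 [16.1 25.5 29.6 32.2]
25 7 [14.1 20.8 29.8 31.5]
30 7 [18.2 24.7 27.2 30.2]
35 6 [21.5 24.6 28.4 31.3]
40 9 [29.5 32.3 33.  34. ]
45 10 [30.8 32.3 33.6 34.3]
50 9 [32.1 32.8 33.1 33.9]
55 10 [33.1 33.5 33.6 33.9]
60 10 [32.1 33.  33.6 34.8]
65 8 [32.1 33.1 33.2 34. ]
70 9 [31.9 32.6 33.4 34.2]
75 8 [32.1 33.  33.2 33.7]
80 6 [31.6 32.1 32.5 33.3]
85 1 [32.7 32.7 32.7 32.7]
90 2 [30.5 30.9 31.3 31.7]
95 2 [27.7 28.2 28.7 29.1]
100 9 [25.7 29.2 31.2 32.8]
105 15 [24.6 29.5 32.4 33.8]
110 8 [22.7 31.8 34.5 34.9]
115 4 [34.7 34.9 35.1 35.2]
120 2 [35.2 35.2 35.3 35.3]
125 1 [35.5 35.5 35.5 35.5]
130 2 [35.1 35.3 35.4 35.6]
```

Emit:
{"fn": "move_arm", "kwargs": {"plan": [[[0,0,1.2],[0.023,-0.0324,0],0.06],[[0,0,1.2],[0.023,-0.0324,0],0.06],[[0,0,1.2],[0.023,-0.0324,0],0.06],[[0,0,1.2],[0.023,-0.0324,0],0.06],[[0,0,1.2],[0.023,-0.0324,0],0.06],[[0,0,1.2],[0.023,-0.0324,0],0.06],[[0,0,1.2],[0.023,-0.0324,0],0.06],[[0,0,1.2],[0.023,-0.0324,0],0.06],[[0,0,1.2],[0.023,-0.0324,0],0.06],[[0,0,1.2],[0.023,-0.0324,0],0.06],[[0,0,1.2],[0.023,-0.0324,0],0.06],[[0,0,1.2],[0.022,-0.0324,0],0.06]], "newtons": 40}}

```text
time: 2.7
eef_pos: [0.5027, 0.2455, 0.2227]
tool_rot: [0.142, 3.138, 0.001]
force: [1.1, -0.4, 0.0]
gripper_width: 0.0602
gripper_force: 0.0
```

Emit:
{"fn": "move_arm", "kwargs": {"plan": [[[0,0,0],[0,0.0015,-0.025],0.06],[[0,0,0],[0,0,-0.03],0.06],[[0,0,0],[0,0,-0.03],0.06],[[0,0,0],[0,0,-0.03],0.06],[[0,0,0],[0,0,-0.03],0.06],[[0,0,0],[0,0,-0.02],0.06],[[0,0,0],[0,0,-0.015],0.06],[[0,0,0],[0,0,-0.0107],0.06],[[0,0,0],[0,0,0],0.04],[[0,0,0],[0,0,0],0.005],[[0,0,0],[0,0,0],0.005],[[0,0,0],[0,0,0],0.005]]}}

```text
time: 3.9
eef_pos: [0.5023, 0.2487, 0.0326]
tool_rot: [0.144, 3.137, 0.001]
force: [0.4, 0.9, -0.1]
gripper_width: 0.0314
gripper_force: 0.0
```

Emit:
{"fn": "move_arm", "kwargs": {"plan": [[[0,0,0],[0,0,0],0.005],[[0,0,0],[0,0,0],0.005],[[0,0,0],[0,0,0.005],0.005],[[0,0,0],[0,0,0.02],0.005],[[0,0,0],[0,0,0.03],0.005],[[0,0,0],[0,0,0.03],0.005],[[0,0,0],[0,0,0.03],0.005],[[0,0,0],[0,0,0.025],0.005],[[0,0,0],[0,0,0.01],0.005]]}}

```text
time: 4.8
eef_pos: [0.5027, 0.2487, 0.1843]
tool_rot: [0.144, 3.136, 0.003]
force: [-0.5, 0.2, -2.2]
gripper_width: 0.0157
gripper_force: 40.0
```

Emit:
{"fn": "move_arm", "kwargs": {"plan": [[[0,0,3.26],[0.001,-0.0335,0],0.005],[[0,0,3.26],[0.001,-0.0335,0],0.005],[[0,0,3.26],[0.001,-0.0335,0],0.005],[[0,0,3.26],[0.001,-0.0335,0],0.005],[[0,0,3.26],[0.001,-0.0335,0],0.005],[[0,0,3.26],[0.001,-0.0335,0],0.005],[[0,0,3.26],[0.001,-0.0335,0],0.005],[[0,0,3.26],[0.001,-0.0335,0],0.005],[[0,0,3.26],[0.001,-0.0335,0],0.005],[[0,0,3.26],[0.001,-0.0335,0],0.005],[[0,0,3.26],[0.001,-0.0335,0],0.005],[[0,0,3.26],[0.001,-0.0335,0],0.005]]}}

```text
time: 6.0
eef_pos: [0.5133, -0.1549, 0.1812]
tool_rot: [0.919, -3.003, -0.0]
force: [0.3, 0.2, -0.8]
gripper_width: 0.0159
gripper_force: 40.0
```

Emit:
{"fn": "move_arm", "kwargs": {"plan": [[[0,0,0],[0,0,-0.01],0.005],[[0,0,0],[0,0,-0.02],0.005],[[0,0,0],[0,0,-0.025],0.005],[[0,0,0],[0,0,-0.015],0.005],[[0,0,0],[0,0,-0.0085],0.005],[[0,0,0],[0,0,0],0.005],[[0,0,0],[0,0,0],0.005]]}}

```text
time: 6.7
eef_pos: [0.514, -0.1535, 0.1035]
tool_rot: [-0.915, 3.005, -0.0]
force: [-0.5, -0.4, -0.9]
gripper_width: 0.0158
gripper_force: 40.0
```

Run:
```python
from h import *
s=manip.sense(); print(s["eef_pos"],s["tool_rot"],s["joints"])
im,d=viewer.snapshot("side"); np.save("pics/side1.npy",d)
for t in("bar_tip","bar","collar_mid"):
    for q in finder.mark_of("side",t)[:1]: print(t,q["conf"],q["centre"],at_z("side",q["centre"],.107))
cv2.imwrite("pics/s3.png",cv2.resize(im[160:235,320:420,::-1],None,fx=8,fy=8,interpolation=cv2.INTER_CUBIC))
im,d=viewer.snapshot("top"); np.save("pics/top1.npy",d)
for t in("bar_tip","bar","collar_mid"):
    for q in finder.mark_of("top",t)[:1]: print(t,q["conf"],q["centre"],at_z("top",q["centre"],.107))
```

```text
[ 0.51403687 -0.15350873  0.10353006] [-9.15198042e-01  3.00530324e+00 -1.52480988e-04] [-0.09737532  0.35920092  0.3243985   2.0388137  -0.16199661  0.76736491
  2.48670611]
bar 0.76 [355.8, 234.3] [ 0.51245952 -0.14995646  0.107     ]
collar_mid 0.5 [382.2, 192.3] [ 0.63103509 -0.07417035  0.107     ]
bar_tip 0.46 [375.0, 177.7] [ 0.60646296 -0.09522101  0.107     ]
collar_mid 0.75 [367.1, 161.3] [ 0.64837156 -0.06984231  0.107     ]
```

View pics/s3.png

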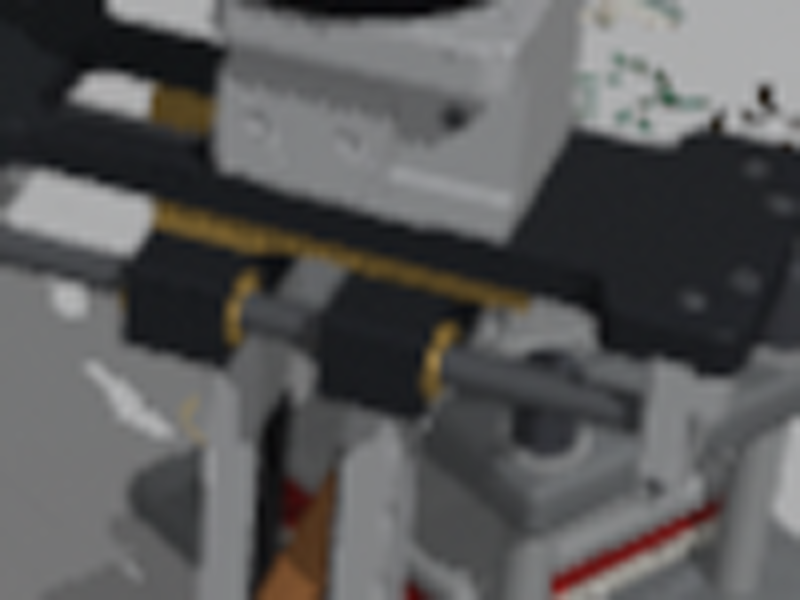

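Run:
```python
from h import *
im,d=viewer.snapshot("top")
cv2.imwrite("pics/t3.png",cv2.resize(im[135:210,330:430,::-1],None,fx=8,fy=8,interpolation=cv2.INTER_CUBIC))
```

```text
(no output)
```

View pics/t3.png

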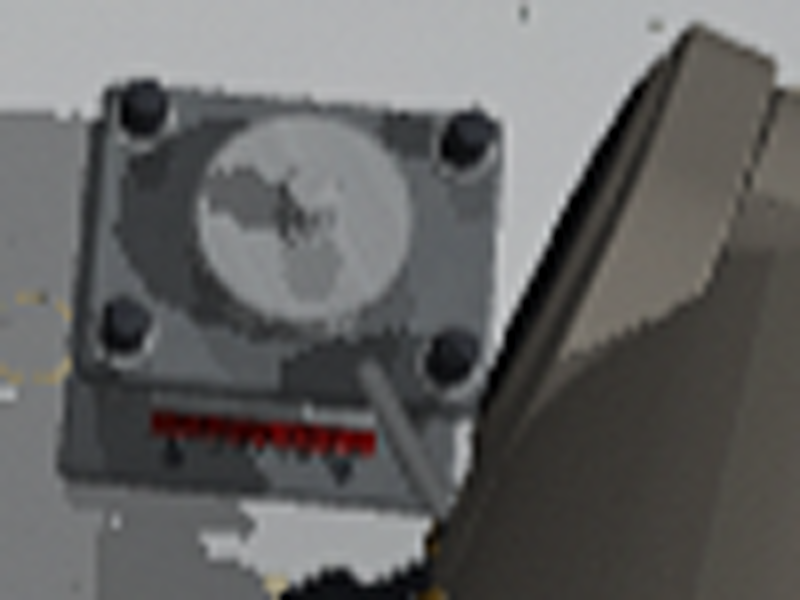

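Emit:
{"fn": "move_arm", "kwargs": {"plan": [[[0,0,0],[0.0006,-0.0008,0.002],0.005],[[0,0,0],[0.0025,0.0017,0],0.005],[[0,0,0],[0.0025,0.0017,0],0.005],[[0,0,0],[0.0025,0.0017,0],0.005],[[0,0,0],[0.0025,0.0017,0],0.005],[[0,0,0],[0.0017,0.0011,0],0.005],[[0,0,0],[0.0017,0.0011,0],0.005],[[0,0,0],[0.0017,0.0011,0],0.005],[[0,0,0],[0.0017,0.0011,0],0.005],[[0,0,0],[0,0,0],0.005]]}}

```text
time: 8.15
eef_pos: [0.5315, -0.143, 0.1053]
tool_rot: [-0.915, 3.005, -0.0]
force: [-0.5, 0.9, -1.6]
gripper_width: 0.0159
gripper_force: 40.0
```

Emit:
{"fn": "move_arm", "kwargs": {"plan": [[[0,0,0],[0.0017,0.0011,0],0.005],[[0,0,0],[0.0017,0.0011,0],0.005],[[0,0,0],[0.0017,0.0011,0],0.005],[[0,0,0],[0.0017,0.0011,0],0.005],[[0,0,0],[0.0017,0.0011,0],0.005],[[0,0,0],[0.0017,0.0011,0],0.005],[[0,0,0],[0,0,0],0.005]]}}

```text
time: 8.85
eef_pos: [0.5417, -0.1364, 0.1052]
tool_rot: [-0.916, 3.005, -0.0]
force: [-0.4, 0.2, -1.8]
gripper_width: 0.0159
gripper_force: 40.0
```

```bash
cat >> h.py <<'E'
C=np.array([.642,-.0685])
def tq(s):
    p=s["eef_pos"][:2]-C; f=s["force"]
    return p[0]*f[1]-p[1]*f[0], s["moment"][2]
def yaw(s): # bar yaw, deg (bar x = -tool x or tool x)
    x=R.from_rotvec(s["tool_rot"]).apply([1,0,0]); return (np.degrees(np.arctan2(x[1],x[0]))+90)%180-90
def arc(dyaw,n,r,yaw0,z=0):
    # rows to go round C from the measured pose along ideal circle
    p=None
    for i in range(n):
        a,b=np.radians(yaw0+dyaw*i/n),np.radians(yaw0+dyaw*(i+1)/n)
        print([[0,0,round(dyaw/n,3)],[round(-r*(np.cos(b)-np.cos(a)),4),round(-r*(np.sin(b)-np.sin(a)),4),z],.005],end=", ")
    print()
E
python3 - <<'E'
from h import *
s=manip.sense(); print(s["eef_pos"],yaw(s),s["force"],s["moment"],tq(s)); p=s["eef_pos"][:2]-C
print(np.hypot(*p),np.degrees(np.arctan2(*p[::-1]))%360-180)
arc(-24,12,.119,33.6)
arc(-24,12,.119,9.6)
E
```

```text
[ 0.54173141 -0.13641597  0.10523319] 33.890375848445956 [-0.42300929  0.20924181 -1.80521222] [0.06280991 0.01972974 0.01634073] (np.float64(-0.04970946823166665), np.float64(0.016340727103380023))
0.12110478667726343 34.11137257039431
[[0, 0, -2.0], [np.float64(-0.0022), np.float64(0.0035), 0], 0.005], [[0, 0, -2.0], [np.float64(-0.0021), np.float64(0.0036), 0], 0.005], [[0, 0, -2.0], [np.float64(-0.002), np.float64(0.0036), 0], 0.005], [[0, 0, -2.0], [np.float64(-0.0019), np.float64(0.0037), 0], 0.005], [[0, 0, -2.0], [np.float64(-0.0017), np.float64(0.0038), 0], 0.005], [[0, 0, -2.0], [np.float64(-0.0016), np.float64(0.0038), 0], 0.005], [[0, 0, -2.0], [np.float64(-0.0015), np.float64(0.0039), 0], 0.005], [[0, 0, -2.0], [np.float64(-0.0013), np.float64(0.0039), 0], 0.005], [[0, 0, -2.0], [np.float64(-0.0012), np.float64(0.004), 0], 0.005], [[0, 0, -2.0], [np.float64(-0.001), np.float64(0.004), 0], 0.005], [[0, 0, -2.0], [np.float64(-0.0009), np.float64(0.0041), 0], 0.005], [[0, 0, -2.0], [np.float64(-0.0008), np.float64(0.0041), 0], 0.005], 
[[0, 0, -2.0], [np.float64(-0.0006), np.float64(0.0041), 0], 0.005], [[0, 0, -2.0], [np.float64(-0.0005), np.float64(0.0041), 0], 0.005], [[0, 0, -2.0], [np.float64(-0.0003), np.float64(0.0041), 0], 0.005], [[0, 0, -2.0], [np.float64(-0.0002), np.float64(0.0041), 0], 0.005], [[0, 0, -2.0], [np.float64(-0.0), np.float64(0.0042), 0], 0.005], [[0, 0, -2.0], [np.float64(0.0001), np.float64(0.0042), 0], 0.005], [[0, 0, -2.0], [np.float64(0.0002), np.float64(0.0041), 0], 0.005], [[0, 0, -2.0], [np.float64(0.0004), np.float64(0.0041), 0], 0.005], [[0, 0, -2.0], [np.float64(0.0005), np.float64(0.0041), 0], 0.005], [[0, 0, -2.0], [np.float64(0.0007), np.float64(0.0041), 0], 0.005], [[0, 0, -2.0], [np.float64(0.0008), np.float64(0.0041), 0], 0.005], [[0, 0, -2.0], [np.float64(0.001), np.float64(0.004), 0], 0.005],
```

Emit:
{"fn": "move_arm", "kwargs": {"plan": [[[0,0,-2],[-0.0022,0.0035,0],0.005],[[0,0,-2],[-0.0021,0.0036,0],0.005],[[0,0,-2],[-0.002,0.0036,0],0.005],[[0,0,-2],[-0.0019,0.0037,0],0.005],[[0,0,-2],[-0.0017,0.0038,0],0.005],[[0,0,-2],[-0.0016,0.0038,0],0.005],[[0,0,-2],[-0.0015,0.0039,0],0.005],[[0,0,-2],[-0.0013,0.0039,0],0.005],[[0,0,-2],[-0.0012,0.004,0],0.005],[[0,0,-2],[-0.001,0.004,0],0.005],[[0,0,-2],[-0.0009,0.0041,0],0.005],[[0,0,-2],[-0.0008,0.0041,0],0.005]]}}

```text
time: 10.05
eef_pos: [0.523, -0.0926, 0.1054]
tool_rot: [-0.264, 3.13, -0.003]
force: [-0.3, -9.8, -0.8]
gripper_width: 0.0157
gripper_force: 41.4
```

```bash
cat > st.py <<'E'
from h import *
import sys
s=manip.sense(); p=s["eef_pos"][:2]-C
print(np.round(s["eef_pos"],4),"yaw",round(yaw(s),2),"pos ang",round(np.degrees(np.arctan2(*p[::-1]))%360-180,2),"r",round(np.hypot(*p),4),"F",np.round(s["force"],2),"M",np.round(s["moment"],3),"tq",np.round(tq(s),3),sum(tq(s)).round(3),"t",s["time"],"j",np.round(s["joints"],2))
if len(sys.argv)>1:
    for i in range(int(sys.argv[1])):
        viewer.snapshot("top"); s=manip.sense(); print(np.round(tq(s),3),sum(tq(s)).round(3))
E
python3 st.py 3
```

```text
[ 0.523  -0.0926  0.1054] yaw 9.63 pos ang 11.44 r 0.1214 F [-0.33 -9.78 -0.83] M [-2.463  0.273 -0.935] tq [ 1.156 -0.935] 0.222 t 10.05 j [-0.29  0.36  0.41  2.05 -0.2   0.77  1.99]
[ 0.993 -0.92 ] 0.073
[ 1.199 -0.88 ] 0.319
[ 1.121 -0.901] 0.22
```

Emit:
{"fn": "move_arm", "kwargs": {"plan": [[[0,0,-1.83],[-0.0007,0.0042,0],0.005],[[0,0,-1.83],[-0.0005,0.0042,0],0.005],[[0,0,-1.83],[-0.0004,0.0042,0],0.005],[[0,0,-1.83],[-0.0002,0.0043,0],0.005],[[0,0,-1.83],[-0.0001,0.0043,0],0.005],[[0,0,-1.83],[0.0001,0.0043,0],0.005],[[0,0,-1.83],[0.0002,0.0043,0],0.005],[[0,0,-1.83],[0.0004,0.0043,0],0.005],[[0,0,-1.83],[0.0005,0.0042,0],0.005],[[0,0,-1.83],[0.0007,0.0042,0],0.005],[[0,0,-1.83],[0.0008,0.0042,0],0.005],[[0,0,-1.83],[0.001,0.0042,0],0.005]]}}

```text
time: 11.4
eef_pos: [0.5234, -0.0415, 0.1048]
tool_rot: [-0.337, -3.121, 0.003]
force: [-7.2, -8.9, 1.4]
gripper_width: 0.0161
gripper_force: 42.5
```

```bash
python3 st.py 5
```

```text
[ 0.5234 -0.0415  0.1048] yaw -12.33 pos ang -12.82 r 0.1217 F [-7.18 -8.94  1.43] M [-2.175  1.709 -0.992] tq [ 1.254 -0.992] 0.261 t 11.4 j [-0.45  0.36  0.49  2.07 -0.24  0.77  1.55]
[ 1.146 -0.982] 0.164
[ 1.274 -0.894] 0.38
[ 1.258 -0.927] 0.33
[ 1.093 -0.953] 0.14
[ 1.171 -0.915] 0.256
```

Emit:
{"fn": "move_arm", "kwargs": {"plan": [[[0,0,-1.9],[0.0009,0.0036,0],0.005],[[0,0,-1.9],[0.001,0.0035,0],0.005],[[0,0,-1.9],[0.0011,0.0035,0],0.005],[[0,0,-1.9],[0.0012,0.0035,0],0.005],[[0,0,-1.9],[0.0013,0.0034,0],0.005],[[0,0,-1.9],[0.0014,0.0034,0],0.005],[[0,0,-1.9],[0.0015,0.0033,0],0.005],[[0,0,-1.9],[0.0016,0.0033,0],0.005],[[0,0,-1.9],[0.0017,0.0032,0],0.005],[[0,0,-1.9],[0.0018,0.0032,0],0.005],[[0,0,-1.9],[0.002,0.0031,0],0.005],[[0,0,-1.9],[0.0021,0.0031,0],0.005]]}}

```text
time: 12.85
eef_pos: [0.5408, -0.0007, 0.1047]
tool_rot: [-0.946, -2.993, 0.003]
force: [-8.1, -4.9, -0.7]
gripper_width: 0.0161
gripper_force: 40.9
```

```bash
python3 st.py 6
```

```text
[ 0.5408 -0.0007  0.1047] yaw -35.08 pos ang -33.83 r 0.1218 F [-8.09 -4.9  -0.7 ] M [-1.188  1.893 -0.733] tq [ 1.045 -0.733] 0.312 t 12.85 j [-0.58  0.4   0.58  2.04 -0.3   0.79  1.13]
[ 0.892 -0.775] 0.117
[ 1.033 -0.732] 0.301
[ 1.091 -0.718] 0.373
[ 1.07  -0.712] 0.358
[ 1.023 -0.702] 0.321
[ 1.011 -0.716] 0.294
```

Emit:
{"fn": "move_arm", "kwargs": {"plan": [[[0,0,1.4],[-0.0016,-0.0026,0],0.005],[[0,0,1.4],[-0.0016,-0.0026,0],0.005],[[0,0,1.4],[-0.0016,-0.0025,0],0.005],[[0,0,1.3],[-0.0016,-0.0025,0],0.005],[[0,0,0],[0,0,0],0.005]]}}

```text
time: 13.65
eef_pos: [0.5351, -0.0107, 0.105]
tool_rot: [-0.797, -3.037, 0.001]
force: [-4.6, -2.4, -0.2]
gripper_width: 0.0157
gripper_force: 40.1
```

```bash
python3 st.py 2
```

```text
[ 0.5351 -0.0107  0.105 ] yaw -29.41 pos ang -28.38 r 0.1216 F [-4.61 -2.41 -0.15] M [-0.486  0.977 -0.331] tq [ 0.524 -0.331] 0.193 t 13.65 j [-0.55  0.39  0.56  2.05 -0.29  0.78  1.23]
[ 0.677 -0.341] 0.336
[ 0.624 -0.414] 0.209
```

Emit:
{"fn": "move_arm", "kwargs": {"plan": [[[0,0,1.2],[-0.0011,-0.002,0],0.005],[[0,0,1.2],[-0.0011,-0.002,0],0.005],[[0,0,0],[0,0,0],0.005]]}}

```text
time: 14.05
eef_pos: [0.5334, -0.0144, 0.1051]
tool_rot: [-0.732, -3.054, 0.001]
force: [-4.2, -1.1, -1.3]
gripper_width: 0.0158
gripper_force: 40.1
```

```bash
python3 st.py 2
```

```text
[ 0.5334 -0.0144  0.1051] yaw -26.97 pos ang -26.46 r 0.1213 F [-4.21 -1.06 -1.32] M [-0.464  0.972 -0.4  ] tq [ 0.342 -0.4  ] -0.058 t 14.05 j [-0.54  0.38  0.55  2.05 -0.28  0.78  1.28]
[ 0.5   -0.374] 0.127
[ 0.486 -0.395] 0.091
```

Emit:
{"fn": "move_arm", "kwargs": {"plan": [[[0,0,0],[-0.0045,0.0023,0],0.005],[[0,0,0],[-0.0045,0.0023,0],0.005],[[0,0,0],[-0.0045,0.0023,0],0.005],[[0,0,0],[-0.0045,0.0023,0],0.005],[[0,0,0],[-0.0045,0.0023,0],0.005],[[0,0,0],[-0.0045,0.0023,0],0.005],[[0,0,0],[-0.0045,0.0023,0],0.005],[[0,0,0],[0,0,0],0.005]]}}

```text
time: 14.95
eef_pos: [0.5021, 0.0028, 0.1053]
tool_rot: [-0.732, -3.055, -0.0]
force: [0.5, 0.4, -0.0]
gripper_width: 0.0155
gripper_force: 40.0
```

```bash
python3 st.py
python3 - <<'E'
from h import *
im,d=viewer.snapshot("side"); np.save("pics/side2.npy",d)
cv2.imwrite("pics/s4.png",cv2.resize(im[160:225,340:435,::-1],None,fx=8,fy=8,interpolation=cv2.INTER_CUBIC))
im,d=viewer.snapshot("top"); cv2.imwrite("pics/t4.png",im[:,:,::-1])
E
```

```text
[0.5021 0.0028 0.1053] yaw -26.95 pos ang -27.0 r 0.1571 F [ 0.52  0.42 -0.05] M [-0.021 -0.02  -0.02 ] tq [-0.096 -0.02 ] -0.116 t 14.95 j [-0.6   0.33  0.55  2.12 -0.25  0.75  1.22]
```

View pics/s4.png

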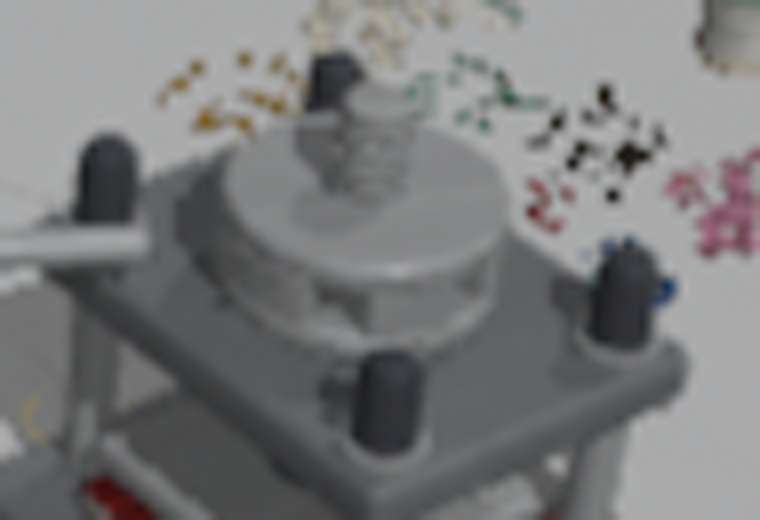

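Run:
```python
from h import *
a=cv2.imread("pics/side0.png",0).astype(np.float32)
b=cv2.imread("pics/s4.png",0); b=cv2.resize(b,(95,65),interpolation=cv2.INTER_AREA).astype(np.float32)
B=a.copy(); B[160:225,340:435]=b
c=viewer.camera_info("side"); f=200/np.tan(np.radians(c["fov_y"])/2); Rm=R.from_rotvec(c["orientation"])
def proj(p):
    q=Rm.inv().apply(p-c["position"]); return f*q[...,0]/-q[...,2]+c["cx"], f*-q[...,1]/-q[...,2]+c["cy"]
th=np.arange(0,115,2.)
for C in ([.642,-.0685],[.641,-.070]):
  out=[]
  for im in (a,B):
    rows=[]
    for z in (.104,.107,.110):
        t=np.radians(th+180); p=np.stack([C[0]+.036*np.cos(t),C[1]+.036*np.sin(t),0*t+z],-1); u,v=proj(p)
        rows.append(cv2.remap(im,u.astype(np.float32)[None],v.astype(np.float32)[None],cv2.INTER_LINEAR)[0])
    out.append(rows)
  for i,t in enumerate(th): print(t,[int(r[i]) for r in out[0]],[int(r[i]) for r in out[1]])
  print()
  tt=np.radians(np.linspace(0,360,9)); print(np.round(np.stack(proj(np.stack([C[0]+.036*np.cos(tt),C[1]+.036*np.sin(tt),0*tt+.121],-1)),-1)-[340,160],1)*8)
```

```text
0.0 [78, 73, 72] [83, 79, 78]
2.0 [79, 75, 74] [85, 81, 81]
4.0 [81, 76, 77] [87, 82, 83]
6.0 [83, 78, 78] [89, 84, 84]
8.0 [85, 80, 80] [91, 86, 85]
10.0 [87, 82, 80] [93, 88, 85]
12.0 [89, 84, 80] [95, 89, 86]
14.0 [90, 85, 82] [95, 91, 88]
16.0 [91, 86, 86] [96, 92, 91]
18.0 [97, 93, 93] [98, 94, 94]
20.0 [103, 99, 98] [100, 97, 97]
22.0 [108, 103, 102] [100, 98, 99]
24.0 [111, 104, 96] [101, 101, 102]
26.0 [112, 100, 85] [107, 104, 105]
28.0 [114, 101, 82] [113, 108, 108]
30.0 [117, 105, 84] [119, 112, 109]
32.0 [118, 108, 92] [123, 111, 101]
34.0 [118, 107, 90] [126, 113, 95]
36.0 [118, 104, 81] [127, 116, 92]
38.0 [115, 96, 74] [129, 117, 96]
40.0 [110, 88, 69] [131, 118, 96]
42.0 [99, 80, 69] [132, 115, 93]
44.0 [95, 84, 80] [132, 109, 85]
46.0 [101, 92, 92] [133, 102, 79]
48.0 [105, 104, 106] [128, 93, 75]
50.0 [108, 108, 109] [120, 89, 79]
52.0 [110, 109, 110] [109, 88, 87]
54.0 [112, 111, 112] [109, 99, 100]
56.0 [113, 113, 112] [112, 107, 109]
58.0 [113, 113, 111] [115, 114, 115]
60.0 [113, 113, 110] [115, 114, 115]
62.0 [114, 112, 111] [116, 114, 115]
64.0 [115, 112, 112]
[... 2556 characters left out ...]
[122, 118, 115]
86.0 [124, 120, 109] [124, 122, 115]
88.0 [124, 121, 105] [127, 125, 117]
90.0 [123, 121, 98] [130, 129, 118]
92.0 [124, 118, 93] [134, 131, 118]
94.0 [121, 114, 89] [133, 131, 117]
96.0 [120, 109, 90] [133, 130, 115]
98.0 [117, 106, 98] [131, 129, 113]
100.0 [115, 106, 103] [129, 128, 110]
102.0 [110, 104, 103] [125, 124, 109]
104.0 [104, 103, 103] [121, 122, 109]
106.0 [101, 102, 100] [120, 120, 109]
108.0 [100, 100, 98] [119, 115, 110]
110.0 [99, 97, 95] [115, 112, 111]
112.0 [97, 94, 94] [111, 109, 108]
114.0 [95, 93, 93] [109, 105, 105]

[[476.8 150.4]
 [379.2 115.2]
 [274.4 123.2]
 [218.4 171.2]
 [247.2 234.4]
 [348.8 273.6]
 [460.  264. ]
 [512.  212. ]
 [476.8 150.4]]
```

Run:
```python
from h import *
for p in ((20,248),(120,243),(148,241)): print(at_z("side",(340+p[0]/8,160+p[1]/8),.107))
im=cv2.imread("pics/t4.png"); cv2.imwrite("pics/t5.png",cv2.resize(im[135:210,310:410],None,fx=8,fy=8,interpolation=cv2.INTER_CUBIC))
```

```text
[ 0.56631841 -0.03042976  0.107     ]
[ 0.58883044 -0.04131746  0.107     ]
[ 0.59530876 -0.04416472  0.107     ]
```

View pics/t5.png

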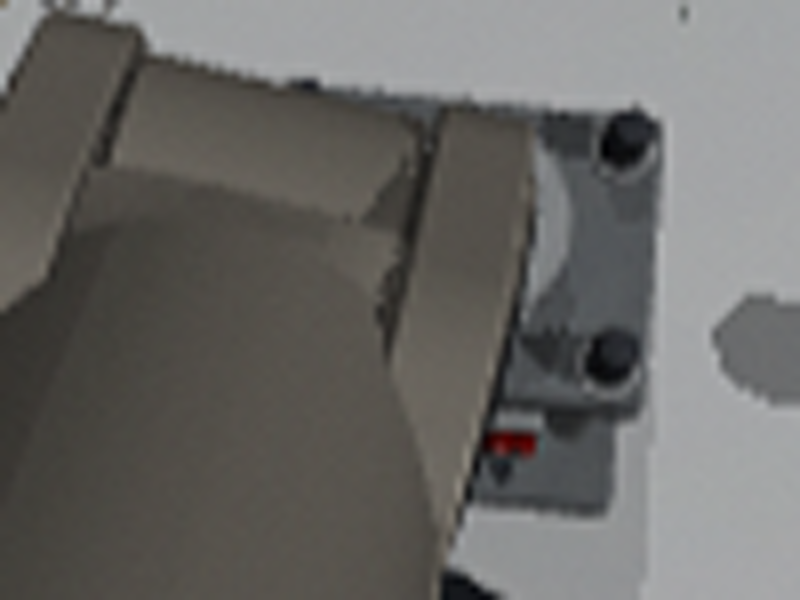

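```bash
python3 -c "
from h import *
arc(67.5,12,.157,-27)" | sed 's/np.float64(\([-.0-9]*\))/\1/g'
```

```text
[[0, 0, 5.625], [-0.0063, -0.0141, 0], 0.005], [[0, 0, 5.625], [-0.0049, -0.0146, 0], 0.005], [[0, 0, 5.625], [-0.0034, -0.015, 0], 0.005], [[0, 0, 5.625], [-0.002, -0.0153, 0], 0.005], [[0, 0, 5.625], [-0.0005, -0.0154, 0], 0.005], [[0, 0, 5.625], [0.0011, -0.0154, 0], 0.005], [[0, 0, 5.625], [0.0026, -0.0152, 0], 0.005], [[0, 0, 5.625], [0.004, -0.0149, 0], 0.005], [[0, 0, 5.625], [0.0055, -0.0144, 0], 0.005], [[0, 0, 5.625], [0.0069, -0.0138, 0], 0.005], [[0, 0, 5.625], [0.0082, -0.0131, 0], 0.005], [[0, 0, 5.625], [0.0094, -0.0122, 0], 0.005],
```

Emit:
{"fn": "move_arm", "kwargs": {"plan": [[[0,0,5.62],[-0.0063,-0.0141,0],0.005],[[0,0,5.62],[-0.0049,-0.0146,0],0.005],[[0,0,5.62],[-0.0034,-0.015,0],0.005],[[0,0,5.62],[-0.002,-0.0153,0],0.005],[[0,0,5.62],[-0.0005,-0.0154,0],0.005],[[0,0,5.62],[0.0011,-0.0154,0],0.005],[[0,0,5.62],[0.0026,-0.0152,0],0.005],[[0,0,5.62],[0.004,-0.0149,0],0.005],[[0,0,5.62],[0.0055,-0.0144,0],0.005],[[0,0,5.62],[0.0069,-0.0138,0],0.005],[[0,0,5.62],[0.0082,-0.0131,0],0.005],[[0,0,5.62],[0.0094,-0.0122,0],0.005]], "newtons": 60}}

```text
time: 16.25
eef_pos: [0.5235, -0.172, 0.1052]
tool_rot: [1.091, -2.946, 0.0]
force: [0.2, 0.3, -1.0]
gripper_width: 0.0152
gripper_force: 60.0
```

Emit:
{"fn": "move_arm", "kwargs": {"plan": [[[0,0,0],[0,0,0],0.005],[[0,0,0],[0,0,0],0.005]]}}

```text
time: 16.45
eef_pos: [0.5229, -0.1712, 0.105]
tool_rot: [1.081, -2.949, -0.0]
force: [0.9, 0.3, -1.3]
gripper_width: 0.0152
gripper_force: 60.0
```

```bash
python3 st.py
```

```text
[ 0.5229 -0.1712  0.105 ] yaw 40.27 pos ang 40.77 r 0.1573 F [ 0.86  0.27 -1.3 ] M [0.068 0.074 0.047] tq [0.056 0.047] 0.103 t 16.45 j [-0.07  0.38  0.32  2.01 -0.17  0.78  2.63]
```

Emit:
{"fn": "move_arm", "kwargs": {"plan": [[[0,0,0],[0.003,0.0026,0],0.005],[[0,0,0],[0.003,0.0026,0],0.005],[[0,0,0],[0.003,0.0026,0],0.005],[[0,0,0],[0.0023,0.0019,0],0.005],[[0,0,0],[0.0015,0.0013,0],0.005],[[0,0,0],[0.0015,0.0013,0],0.005],[[0,0,0],[0.0015,0.0013,0],0.005],[[0,0,0],[0.0015,0.0013,0],0.005],[[0,0,0],[0,0,0],0.005]]}}

```text
time: 17.35
eef_pos: [0.5407, -0.1561, 0.1053]
tool_rot: [-1.086, 2.948, -0.0]
force: [-0.1, 0.8, -1.2]
gripper_width: 0.0155
gripper_force: 60.0
```

```bash
python3 st.py
```

```text
[ 0.5407 -0.1561  0.1053] yaw 40.47 pos ang 40.84 r 0.1339 F [-0.15  0.78 -1.21] M [ 0.011  0.059 -0.036] tq [-0.092 -0.036] -0.129 t 17.35 j [-0.09  0.39  0.32  1.98 -0.17  0.79  2.6 ]
```

Emit:
{"fn": "move_arm", "kwargs": {"plan": [[[0,0,0],[0.0019,0.0016,0],0.005],[[0,0,0],[0.0019,0.0016,0],0.005],[[0,0,0],[0.0019,0.0016,0],0.005],[[0,0,0],[0.0019,0.0016,0],0.005],[[0,0,0],[0.0019,0.0016,0],0.005],[[0,0,0],[0.0019,0.0016,0],0.005],[[0,0,0],[0,0,0],0.005]]}}

```text
time: 18.05
eef_pos: [0.5521, -0.1463, 0.1052]
tool_rot: [-1.087, 2.948, -0.0]
force: [0.5, 0.4, -1.4]
gripper_width: 0.0151
gripper_force: 60.0
```

```bash
python3 st.py;python3 -c "
from h import *
arc(-24,12,.119,40.8)" | sed 's/np.float64(\([-.0-9]*\))/\1/g'
```

```text
[ 0.5521 -0.1463  0.1052] yaw 40.48 pos ang 40.89 r 0.1189 F [ 0.49  0.36 -1.37] M [0.039 0.074 0.033] tq [0.005 0.033] 0.038 t 18.05 j [-0.11  0.41  0.32  1.96 -0.17  0.8   2.58]
[[0, 0, -2.0], [-0.0027, 0.0032, 0], 0.005], [[0, 0, -2.0], [-0.0025, 0.0033, 0], 0.005], [[0, 0, -2.0], [-0.0024, 0.0034, 0], 0.005], [[0, 0, -2.0], [-0.0023, 0.0035, 0], 0.005], [[0, 0, -2.0], [-0.0022, 0.0035, 0], 0.005], [[0, 0, -2.0], [-0.0021, 0.0036, 0], 0.005], [[0, 0, -2.0], [-0.0019, 0.0037, 0], 0.005], [[0, 0, -2.0], [-0.0018, 0.0037, 0], 0.005], [[0, 0, -2.0], [-0.0017, 0.0038, 0], 0.005], [[0, 0, -2.0], [-0.0015, 0.0039, 0], 0.005], [[0, 0, -2.0], [-0.0014, 0.0039, 0], 0.005], [[0, 0, -2.0], [-0.0013, 0.004, 0], 0.005],
```

Emit:
{"fn": "move_arm", "kwargs": {"plan": [[[0,0,-2.2],[-0.0027,0.0032,0],0.005],[[0,0,-2.2],[-0.0025,0.0033,0],0.005],[[0,0,-2.2],[-0.0024,0.0034,0],0.005],[[0,0,-2.2],[-0.0023,0.0035,0],0.005],[[0,0,-2.2],[-0.0022,0.0035,0],0.005],[[0,0,-2.2],[-0.0021,0.0036,0],0.005],[[0,0,-2.2],[-0.0019,0.0037,0],0.005],[[0,0,-2.2],[-0.0018,0.0037,0],0.005],[[0,0,-2.2],[-0.0017,0.0038,0],0.005],[[0,0,-2.2],[-0.0015,0.0039,0],0.005],[[0,0,-2.2],[-0.0014,0.0039,0],0.005],[[0,0,-2.2],[-0.0013,0.004,0],0.005]]}}

```text
time: 19.25
eef_pos: [0.5282, -0.1039, 0.1054]
tool_rot: [-0.38, 3.118, -0.002]
force: [1.4, -4.6, -2.3]
gripper_width: 0.0155
gripper_force: 60.0
```

```bash
cat > av.py <<'E'
from h import *
import sys
v=[];y=[]
for i in range(int(sys.argv[1])):
    s=manip.sense(); v.append([*tq(s),sum(tq(s)),*s["force"][:2]]); viewer.snapshot("top")
v=np.array(v); print("mean",v.mean(0).round(3),"se",(v[:,2].std()/len(v)**.5).round(3))
E
python3 st.py; python3 av.py 8
```

```text
[ 0.5282 -0.1039  0.1054] yaw 13.91 pos ang 17.26 r 0.1192 F [ 1.43 -4.65 -2.33] M [-0.915 -0.2   -0.204] tq [ 0.58  -0.204] 0.376 t 19.25 j [-0.27  0.37  0.42  2.04 -0.21  0.77  2.09]
mean [ 0.491 -0.23   0.261 -0.041 -4.324] se 0.021
```

Emit:
{"fn": "move_arm", "kwargs": {"plan": [[[0,0,-1.7],[-0.001,0.0034,0],0.005],[[0,0,-1.7],[-0.0009,0.0034,0],0.005],[[0,0,-1.7],[-0.0008,0.0034,0],0.005],[[0,0,-1.7],[-0.0007,0.0035,0],0.005],[[0,0,-1.7],[-0.0006,0.0035,0],0.005],[[0,0,-1.7],[-0.0005,0.0035,0],0.005]]}}

```text
time: 20.25
eef_pos: [0.5237, -0.0826, 0.1053]
tool_rot: [-0.104, 3.14, -0.0]
force: [1.0, -3.9, -2.2]
gripper_width: 0.0152
gripper_force: 60.0
```

```bash
python3 st.py; python3 av.py 8
```

```text
[ 0.5237 -0.0826  0.1053] yaw 3.79 pos ang 6.8 r 0.1192 F [ 1.   -3.89 -2.19] M [-1.137 -0.163 -0.212] tq [ 0.474 -0.212] 0.263 t 20.25 j [-0.35  0.36  0.46  2.06 -0.23  0.77  1.89]
mean [ 0.524 -0.239  0.285  0.171 -4.407] se 0.021
```

Emit:
{"fn": "move_arm", "kwargs": {"plan": [[[0,0,-1.5],[-0.0003,0.0031,0],0.005],[[0,0,-1.5],[-0.0002,0.0031,0],0.005],[[0,0,-1.5],[-0.0002,0.0031,0],0.005],[[0,0,-1.5],[-0.0001,0.0031,0],0.005]]}}

```text
time: 21.05
eef_pos: [0.5228, -0.0698, 0.1053]
tool_rot: [0.062, 3.141, -0.0]
force: [1.0, -4.6, -1.6]
gripper_width: 0.0155
gripper_force: 60.0
```

```bash
python3 st.py; python3 av.py 8
```

```text
[ 0.5228 -0.0698  0.1053] yaw -2.25 pos ang 0.64 r 0.1192 F [ 1.05 -4.6  -1.56] M [-1.205 -0.059 -0.292] tq [ 0.55  -0.292] 0.257 t 21.05 j [-0.39  0.36  0.49  2.06 -0.24  0.77  1.78]
mean [ 0.493 -0.269  0.224 -0.145 -4.133] se 0.021
```

Emit:
{"fn": "move_arm", "kwargs": {"plan": [[[0,0,-1.5],[0,0.0031,0],0.005],[[0,0,-1.5],[0,0.0031,0],0.005],[[0,0,-1.5],[0.0001,0.0031,0],0.005],[[0,0,-1.5],[0.0002,0.0031,0],0.005]]}}

```text
time: 21.85
eef_pos: [0.5233, -0.0574, 0.1053]
tool_rot: [0.226, 3.133, -0.0]
force: [1.1, -4.4, -1.2]
gripper_width: 0.0155
gripper_force: 60.0
```

```bash
python3 st.py; python3 av.py 8
```

```text
[ 0.5233 -0.0574  0.1053] yaw -8.26 pos ang -5.35 r 0.1192 F [ 1.09 -4.4  -1.23] M [-1.135 -0.268 -0.222] tq [ 0.511 -0.222] 0.289 t 21.85 j [-0.43  0.36  0.51  2.07 -0.25  0.77  1.66]
mean [ 0.487 -0.213  0.274  1.08  -4.202] se 0.022
```

Emit:
{"fn": "move_arm", "kwargs": {"plan": [[[0,0,-1.5],[0.0002,0.0031,0],0.005],[[0,0,-1.5],[0.0003,0.0031,0],0.005],[[0,0,-1.5],[0.0004,0.0031,0],0.005],[[0,0,-1.5],[0.0005,0.0031,0],0.005]]}}

```text
time: 22.65
eef_pos: [0.5249, -0.0453, 0.1054]
tool_rot: [0.389, 3.117, -0.0]
force: [3.8, -5.8, -2.7]
gripper_width: 0.0154
gripper_force: 60.0
```

```bash
python3 st.py; python3 av.py 8
```

```text
[ 0.5249 -0.0453  0.1054] yaw -14.23 pos ang -11.22 r 0.1194 F [ 3.77 -5.81 -2.67] M [-1.144 -0.682 -0.147] tq [ 0.593 -0.147] 0.446 t 22.65 j [-0.47  0.37  0.53  2.07 -0.26  0.77  1.54]
mean [ 0.457 -0.176  0.282  2.892 -4.48 ] se 0.029
```

Emit:
{"fn": "move_arm", "kwargs": {"plan": [[[0,0,-1.3],[0.0005,0.0026,0],0.005],[[0,0,-1.3],[0.0006,0.0026,0],0.005],[[0,0,-1.3],[0.0006,0.0026,0],0.005]]}}

```text
time: 23.35
eef_pos: [0.5267, -0.0375, 0.1054]
tool_rot: [0.494, 3.102, -0.0]
force: [3.3, -5.7, -1.8]
gripper_width: 0.0154
gripper_force: 60.0
```

```bash
python3 st.py; python3 av.py 8
```

```text
[ 0.5267 -0.0375  0.1054] yaw -18.1 pos ang -15.03 r 0.1194 F [ 3.33 -5.71 -1.83] M [-1.157 -0.738 -0.106] tq [ 0.556 -0.106] 0.45 t 23.35 j [-0.5   0.37  0.55  2.07 -0.27  0.77  1.47]
mean [ 0.418 -0.148  0.27   3.323 -4.518] se 0.037
```

Emit:
{"fn": "move_arm", "kwargs": {"plan": [[[0,0,-1.3],[0.0007,0.0025,0],0.005],[[0,0,-1.3],[0.0008,0.0025,0],0.005]]}}

```text
time: 23.95
eef_pos: [0.5281, -0.0326, 0.1054]
tool_rot: [0.564, 3.09, 0.0]
force: [2.1, -5.1, -1.9]
gripper_width: 0.0152
gripper_force: 60.0
```

```bash
sed -i 's/^v=np.array(v);/v=np.array(v);print(v[:,2].round(2));/' av.py; python3 st.py; python3 av.py 10
```

```text
[ 0.5281 -0.0326  0.1054] yaw -20.7 pos ang -17.51 r 0.1194 F [ 2.06 -5.06 -1.89] M [-1.115 -0.659 -0.125] tq [ 0.502 -0.125] 0.377 t 23.95 j [-0.52  0.38  0.56  2.06 -0.28  0.77  1.42]
[0.38 0.28 0.25 0.24 0.37 0.34 0.32 0.22 0.32 0.32]
mean [ 0.395 -0.091  0.304  2.966 -4.404] se 0.016
```

Emit:
{"fn": "move_arm", "kwargs": {"plan": [[[0,0,-1.3],[0.0008,0.0025,0],0.005],[[0,0,-1.3],[0.0009,0.0025,0],0.005]]}}

```text
time: 24.65
eef_pos: [0.5297, -0.0276, 0.1054]
tool_rot: [0.634, 3.076, -0.0]
force: [2.5, -4.7, -2.0]
gripper_width: 0.0155
gripper_force: 60.0
```

```bash
python3 st.py; python3 av.py 10
```

```text
[ 0.5297 -0.0276  0.1054] yaw -23.31 pos ang -20.01 r 0.1195 F [ 2.54 -4.69 -2.04] M [-1.228 -0.69  -0.051] tq [ 0.423 -0.051] 0.372 t 24.65 j [-0.53  0.38  0.57  2.06 -0.29  0.78  1.37]
[0.37 0.25 0.34 0.31 0.27 0.59 0.39 0.26 0.29 0.37]
mean [ 0.443 -0.098  0.345  3.076 -5.07 ] se 0.03
```

Emit:
{"fn": "move_arm", "kwargs": {"plan": [[[0,0,-1.3],[0.0009,0.0025,0],0.005],[[0,0,-1.3],[0.001,0.0024,0],0.005]]}}

```text
time: 25.35
eef_pos: [0.5316, -0.0229, 0.1054]
tool_rot: [0.704, 3.061, -0.0]
force: [3.2, -5.4, -1.9]
gripper_width: 0.0154
gripper_force: 60.0
```

```bash
python3 st.py; python3 av.py 12
python3 - <<'E'
from h import *
im,d=viewer.snapshot("side"); cv2.imwrite("pics/s6.png",im[:,:,::-1])
a=cv2.imread("pics/side0.png")
cr=lambda i:cv2.resize(i[205:260,345:435],None,fx=6,fy=5,interpolation=cv2.INTER_CUBIC)
cv2.imwrite("pics/cmp.png",np.vstack([cr(a),cr(im[:,:,::-1])]))
E
```

```text
[ 0.5316 -0.0229  0.1054] yaw -25.91 pos ang -22.47 r 0.1194 F [ 3.17 -5.43 -1.87] M [-1.36  -0.708 -0.08 ] tq [ 0.454 -0.08 ] 0.374 t 25.35 j [-0.55  0.38  0.58  2.06 -0.3   0.78  1.33]
[0.37 0.37 0.42 0.43 0.45 0.37 0.33 0.43 0.42 0.37 0.24 0.3 ]
mean [ 0.464 -0.088  0.376  3.224 -5.545] se 0.017
```

View pics/cmp.png

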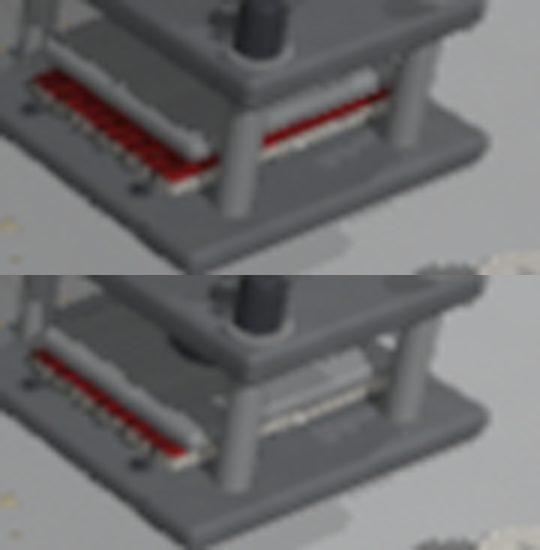

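Emit:
{"fn": "move_arm", "kwargs": {"plan": [[[0,0,-0.9],[0.0007,0.0017,0],0.005],[[0,0,-0.9],[0.0008,0.0017,0],0.005]]}}

```text
time: 26.2
eef_pos: [0.5331, -0.0196, 0.1054]
tool_rot: [0.752, 3.05, -0.0]
force: [3.2, -6.4, -1.6]
gripper_width: 0.0155
gripper_force: 60.0
```

```bash
python3 st.py; python3 av.py 14
```

```text
[ 0.5331 -0.0196  0.1054] yaw -27.7 pos ang -24.18 r 0.1194 F [ 3.22 -6.37 -1.56] M [-1.539 -0.546 -0.141] tq [ 0.536 -0.141] 0.396 t 26.2 j [-0.56  0.39  0.58  2.06 -0.3   0.78  1.29]
[0.4  0.42 0.45 0.44 0.41 0.42 0.31 0.48 0.46 0.49 0.38 0.51 0.45 0.41]
mean [ 0.528 -0.096  0.432  2.713 -6.066] se 0.013
```

Emit:
{"fn": "move_arm", "kwargs": {"plan": [[[0,0,1.6],[-0.0011,-0.0026,0],0.005],[[0,0,1.6],[-0.001,-0.0026,0],0.005],[[0,0,1.6],[-0.001,-0.0025,0],0.005],[[0,0,1.6],[-0.001,-0.0025,0],0.005],[[0,0,0],[0,0,0],0.005]]}}

```text
time: 27.4
eef_pos: [0.5283, -0.0295, 0.1052]
tool_rot: [-0.577, -3.088, -0.0]
force: [-1.0, -0.7, -1.1]
gripper_width: 0.0153
gripper_force: 60.0
```

```bash
python3 st.py; python3 av.py 4
```

```text
[ 0.5283 -0.0295  0.1052] yaw -21.18 pos ang -18.95 r 0.1202 F [-0.96 -0.7  -1.13] M [-0.231  0.176 -0.03 ] tq [ 0.117 -0.03 ] 0.087 t 27.4 j [-0.52  0.38  0.56  2.06 -0.28  0.77  1.41]
[ 0.09  0.03  0.23 -0.02]
mean [ 0.184 -0.102  0.082 -0.563 -1.426] se 0.048
```

Emit:
{"fn": "move_arm", "kwargs": {"plan": [[[0,0,1.0],[-0.0004,-0.0011,0],0.005],[[0,0,1.0],[-0.0004,-0.0011,0],0.005],[[0,0,0],[0,0,0],0.005]]}}

```text
time: 27.9
eef_pos: [0.5277, -0.0319, 0.1052]
tool_rot: [-0.524, -3.097, 0.0]
force: [-1.2, -3.0, -1.5]
gripper_width: 0.0157
gripper_force: 60.0
```

```bash
python3 st.py; python3 av.py 4
```

```text
[ 0.5277 -0.0319  0.1052] yaw -19.21 pos ang -17.77 r 0.12 F [-1.2  -3.01 -1.48] M [-0.544  0.352 -0.19 ] tq [ 0.388 -0.19 ] 0.198 t 27.9 j [-0.51  0.37  0.55  2.06 -0.28  0.77  1.44]
[0.2  0.08 0.16 0.07]
mean [ 0.386 -0.258  0.129 -1.444 -2.918] se 0.026
```

Emit:
{"fn": "move_arm", "kwargs": {"plan": [[[0,0,0.5],[-0.0005,-0.0014,0],0.005],[[0,0,0.5],[-0.0005,-0.0014,0],0.005],[[0,0,0],[0,0,0],0.005]]}}

```text
time: 28.4
eef_pos: [0.527, -0.0343, 0.1054]
tool_rot: [0.497, 3.102, 0.0]
force: [0.4, -0.4, -1.4]
gripper_width: 0.0157
gripper_force: 60.0
```

```bash
python3 st.py; python3 av.py 4
```

```text
[ 0.527  -0.0343  0.1054] yaw -18.2 pos ang -16.59 r 0.12 F [ 0.36 -0.37 -1.37] M [-0.079  0.128 -0.037] tq [ 0.03  -0.037] -0.006 t 28.4 j [-0.5   0.37  0.55  2.07 -0.27  0.77  1.46]
[-0.01  0.03 -0.04  0.  ]
mean [ 0.058 -0.062 -0.003 -0.264 -0.427] se 0.013
```

Emit:
{"fn": "move_arm", "kwargs": {"plan": [[[0,0,0],[-0.0028,0.0009,0],0.005],[[0,0,0],[-0.0028,0.0009,0],0.005],[[0,0,0],[-0.0028,0.0009,0],0.005]]}}

```text
time: 28.9
eef_pos: [0.5182, -0.0314, 0.1053]
tool_rot: [-0.498, -3.102, -0.0]
force: [0.8, -0.0, -2.1]
gripper_width: 0.0156
gripper_force: 60.0
```

```bash
python3 st.py 1
```

```text
[ 0.5182 -0.0314  0.1053] yaw -18.23 pos ang -16.67 r 0.1293 F [ 0.84 -0.03 -2.12] M [-0.014  0.048  0.04 ] tq [-0.027  0.04 ] 0.013 t 28.9 j [-0.52  0.36  0.55  2.08 -0.27  0.77  1.45]
[0.025 0.02 ] 0.045
```

Emit:
{"fn": "move_arm", "kwargs": {"plan": [[[0,0,0],[-0.0047,0.0016,0],0.005],[[0,0,0],[-0.0047,0.0016,0],0.005],[[0,0,0],[-0.0047,0.0016,0],0.005],[[0,0,0],[-0.0047,0.0016,0],0.005],[[0,0,0],[-0.0047,0.0016,0],0.005],[[0,0,0],[-0.0047,0.0016,0],0.005],[[0,0,0],[0,0,0.02],0.005],[[0,0,0],[0,0,0.03],0.005],[[0,0,0],[0,0,0.025],0.005],[[0,0,0],[0,0,0],0.005]]}}

```text
time: 29.95
eef_pos: [0.4916, -0.0219, 0.1829]
tool_rot: [0.498, 3.098, 0.003]
force: [0.6, 0.4, -0.3]
gripper_width: 0.0154
gripper_force: 60.0
```

```bash
python3 st.py
```

```text
[ 0.4916 -0.0219  0.1829] yaw -18.25 pos ang -17.22 r 0.1574 F [ 0.57  0.4  -0.28] M [-0.018  0.006  0.011] tq [-0.087  0.011] -0.077 t 29.95 j [-0.62  0.19  0.61  2.08 -0.14  0.91  1.31]
```

Emit:
{"fn": "move_arm", "kwargs": {"plan": [[[0,0,1.3],[0.0011,0.027,0],0.005],[[0,0,1.3],[0.0011,0.027,0],0.005],[[0,0,1.3],[0.0011,0.027,0],0.005],[[0,0,1.3],[0.0011,0.027,0],0.005],[[0,0,1.3],[0.0011,0.027,0],0.005],[[0,0,1.3],[0.0011,0.027,0],0.005],[[0,0,1.3],[0.0011,0.027,0],0.005],[[0,0,1.3],[0.0011,0.027,0],0.005],[[0,0,1.3],[0.0011,0.027,0],0.005],[[0,0,1.3],[0.0011,0.027,0],0.005],[[0,0,0],[0,0,0],0.005],[[0,0,0],[0,0,0],0.005]]}}

```text
time: 31.15
eef_pos: [0.5013, 0.249, 0.18]
tool_rot: [-0.141, -3.138, 0.001]
force: [-0.7, -1.3, -1.2]
gripper_width: 0.0157
gripper_force: 60.0
```

```bash
python3 st.py
python3 - <<'E'
from h import *
for c in("side","top"):
    im,d=viewer.snapshot(c); cv2.imwrite(f"pics/{c}7.png",im[:,:,::-1])
    for t in("bar_tip","bar"):
        for q in finder.mark_of(c,t)[:1]: print(c,t,q["conf"],q["centre"],at_z(c,q["centre"],manip.sense()["eef_pos"][2]+.0015))
E
```

```text
[0.5013 0.249  0.18  ] yaw -5.16 pos ang -66.09 r 0.3473 F [-0.7  -1.28 -1.22] M [ 0.001  0.077 -0.013] tq [ 0.402 -0.013] 0.389 t 31.15 j [-0.93  0.3   0.43  1.93 -0.15  0.94  1.05]
side bar_tip 0.94 [291.5, 104.4] [0.60103129 0.23909693 0.18166936]
side bar 0.86 [249.9, 112.5] [0.49808239 0.24650417 0.18175618]
top bar_tip 0.5 [244.6, 152.0] [0.60725818 0.23688776 0.18183904]
top bar 0.63 [233.7, 193.3] [0.50087622 0.24471432 0.18190414]
```

Emit:
{"fn": "move_arm", "kwargs": {"plan": [[[0,0,0],[0.001,-0.0003,-0.02],0.005],[[0,0,0],[0,0,-0.03],0.005],[[0,0,0],[0,0,-0.03],0.005],[[0,0,0],[0,0,-0.025],0.005],[[0,0,0],[0,0,-0.015],0.005],[[0,0,0],[0,0,-0.01],0.005],[[0,0,0],[0,0,-0.006],0.005],[[0,0,0],[0,0,-0.005],0.005],[[0,0,0],[0,0,-0.003],0.005],[[0,0,0],[0,0,-0.0025],0.005],[[0,0,0],[0,0,0],0.005]]}}

```text
time: 32.55
eef_pos: [0.5023, 0.2478, 0.0339]
tool_rot: [0.144, 3.138, 0.0]
force: [-0.5, -0.6, -1.3]
gripper_width: 0.0155
gripper_force: 60.0
```

```bash
python3 st.py
python3 - <<'E'
from h import *
im,d=viewer.snapshot("side")
cv2.imwrite("pics/s8.png",cv2.resize(im[120:200,220:320,::-1],None,fx=7,fy=7,interpolation=cv2.INTER_CUBIC))
E
```

```text
[0.5023 0.2478 0.0339] yaw -5.24 pos ang -66.17 r 0.3457 F [-0.52 -0.58 -1.34] M [ 0.019  0.05  -0.01 ] tq [ 0.246 -0.01 ] 0.236 t 32.55 j [-0.85  0.51  0.35  2.02 -0.27  0.65  1.16]
```

View pics/s8.png

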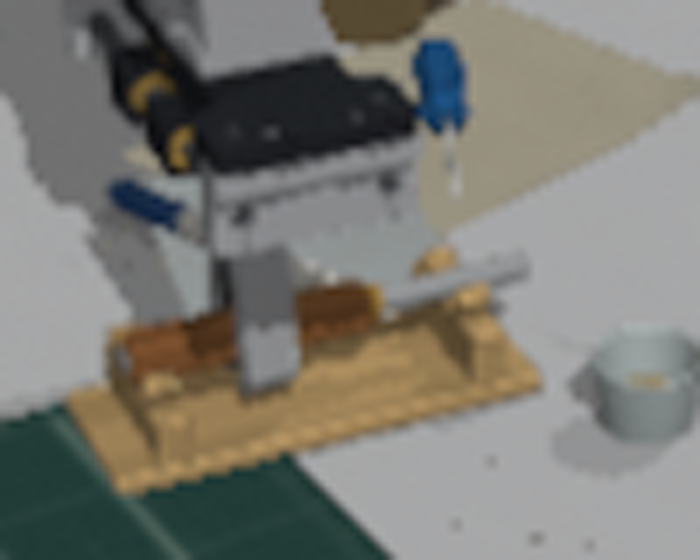

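Emit:
{"fn": "move_arm", "kwargs": {"plan": [[[0,0,0],[0,0,-0.0007],0.005],[[0,0,0],[0,0,-0.0006],0.005],[[0,0,0],[0,0,0],0.005],[[0,0,0],[0,0,0],0.03],[[0,0,0],[0,0,0],0.06],[[0,0,0],[0,0,0],0.06],[[0,0,0],[0,0,0],0.06],[[0,0,0],[0,0,0],0.06]], "newtons": 10}}

```text
time: 33.4
eef_pos: [0.5023, 0.2477, 0.0325]
tool_rot: [0.144, 3.138, -0.0]
force: [-0.2, 0.8, 0.6]
gripper_width: 0.0526
gripper_force: 0.0
```

Emit:
{"fn": "move_arm", "kwargs": {"plan": [[[0,0,0],[0,0,0.01],0.06],[[0,0,0],[0,0,0.03],0.06],[[0,0,0],[0,0,0.04],0.06],[[0,0,0],[0,0,0.04],0.06],[[0,0,0],[-0.01,0.03,0.04],0.06],[[0,0,0],[-0.01,0.04,0.03],0.06],[[0,0,0],[-0.01,0.04,0],0.06],[[0,0,0],[-0.01,0.04,0],0.06],[[0,0,0],[-0.01,0.04,0],0.06],[[0,0,0],[0,0,0],0.06],[[0,0,0],[0,0,0],0.06]]}}

```text
time: 34.5
eef_pos: [0.4522, 0.4367, 0.2214]
tool_rot: [0.141, 3.138, -0.001]
force: [0.5, -0.8, -0.4]
gripper_width: 0.06
gripper_force: 0.0
```

Run:
```python
from h import *
im,d=viewer.snapshot("side")
a=cv2.imread("pics/side0.png"); b=im[:,:,::-1]
cr=lambda i:cv2.resize(i[140:245,230:430],None,fx=3.5,fy=2.8,interpolation=cv2.INTER_CUBIC)
cv2.imwrite("pics/fin.png",np.vstack([cr(a),cr(b)])); print(manip.sense()["gripper_width"],manip.sense()["eef_pos"])
for t in("bar","bar_tip","cup","jar"): print(t,[np.round(q["centre"]) for q in finder.mark_of("side",t)[:1]])
```

```text
0.05973530834391255 [0.45290406 0.43560688 0.221441  ]
bar [array([256., 169.])]
bar_tip [array([295., 157.])]
cup [array([312., 180.])]
jar [array([431., 275.])]
```

View pics/fin.png

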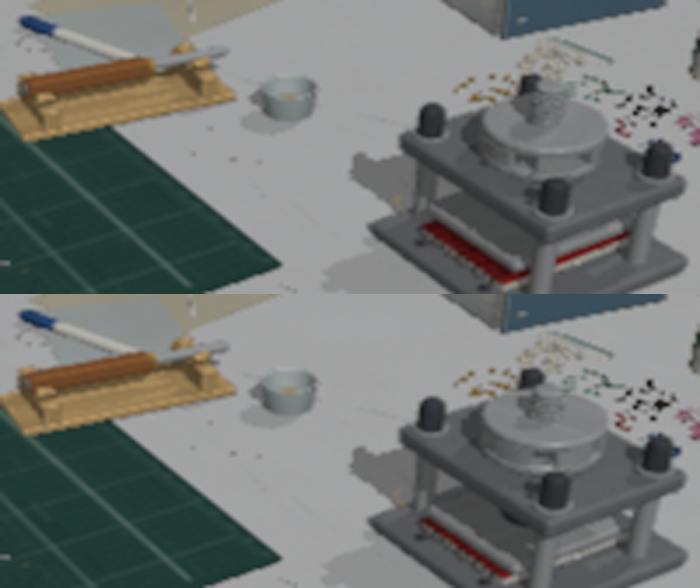

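The bar lies in its rest as it did at the start, and the platen is down on the notebook. The cup has not moved.

```bash
python3 -c "
from station import manip
print(manip.sign_off())"
```

```text
the job is handed in; nothing more can be done
None
```

The job is handed in: the platen bears on the notebook at a measured turning effort of 0.43 N m against about 0.265 N m running free (roughly 1.6 times as measured, or about 1.5 if the free effort is the stated 0.3–0.4 N m), and the bar is back in its rest with the other things left alone.

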